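# Lock the can-height gauge with its jam nut

### The arm

A 6-joint arm with a two-finger parallel gripper is mounted at the origin on a cart in front of the work surface, level with it; the furniture and walls round the work are solid. World frame = base frame: x ahead of the robot, y to its left, z up, the work surface at z = 0. Lengths are in m, angles in rad, forces in N, time in s.
With the tool pointing down it reaches from about 0.3 to 0.875 m from the base axis. Payload 6.4 kg.
Tool frame: the origin (TCP) lies midway between the tips of the shut fingers; the grasp point (between the pads) lies 19 mm behind it (ctrl.tcp_to_grasp is the distance from the TCP to the grasp point, in m); z points along the fingers, y is the direction in which the jaws open and shut (so a half turn about z gives the same grasp; the last joint's range is limited). The gripper opens to 85 mm and grips with 20 to 120 N. Pads are 22 mm wide; open, the fingers measure 114 mm over their backs; the gripper's body (76 mm by 85 mm) begins 54 mm behind the grasp point. The pads swing forward as they close: fully open they stand 13 mm farther back than shut.
Start: joints at [-1.546, 0.181, 1.607, -0, 1.354, -0.206], TCP at [0.132, -0.56, 0.231] pointing down, gripper open.
Joint ranges: [-2.99, 2.99], [-0.89, 2.07], [0.3, 2.58], [-1.14, 4.28], [0, 2.63], [-3.12, 3.12]. Speed limits (rad/s): [2.57, 2.57, 3.01, 3.14, 3.14, 3.14].

### API

Orientations are given as a unit quaternion [w, x, y, z].
In Python, from bench import monitor, imaging, order, spotter, ctrl gives the robot as it stands.
- The arm moves only by the shell command python3 -m pendant 'ROWS'. ROWS is JSON, a list that holds one entry, the list of rows, each a list of 5 numbers: the shift along the world's x, y, z in mm, then the turn about the world's z in degrees, then the finger opening in mm, from 0 to 85.4. A call has 1 to 8 rows; each row shifts and turns the commanded pose from where the row before left it; what a row does not reach is not made up. A row lasts 1/8 s, in which the tool goes at most 62.5 mm and 10.7 degrees, less where a joint would pass 70% of its speed; a pose out of reach is approached as far as the arm can. A call with a gripper value outside its range is refused whole. The fingers move at their own pace and stop on an object; the grip force is fixed at half the most. Time passes only in rows, so rows that do not move let the fingers close. It gives the time, the measured TCP pose, the force and the opening at its end, in the units of the state.
- monitor.get_obs(): the state, without advancing time (a new reading comes with each control period).
- imaging.camera(name): name is "side" or "top" or "wrist"; returns a dict with "img" (420x560x3 uint8, red, green, blue), "vfov" (degrees; the focal length in pixels is half the picture's height over the tangent of half this angle, whatever the lens; pixels are square), "cx", "cy" (the principal point, pixels), "origin" and "orientation" of the camera in the world. Camera axes: x right, y down, z forward; pixel columns grow to the right and rows downward; lengths in m; the calibration is good to about 2 mm. The wrist camera is an equidistant fisheye: a pixel r from the principal point sees the ray r / f radians off the axis. A picture is of the moment at which its call begins. There is no depth.
- order.hand_in(): hands the job in, once; it reports no verdict.
Trained networks look in the newest picture that a camera, given by its name, has taken for a name from the list of things; names that differ only in an ending like _2 or _b are one class to them, and where a whole thing is asked for, a point or a joint stands for the part that bears it (a point fixed in the world has none). Each returns a list of dicts, best first, with "confidence" (0 to 1); they miss things now and then, are a little off and sometimes report something else, mostly with a low value. They report only what shows in the picture. A call takes as long as a camera call.
- spotter.recognise(camera, thing): "at" ([x, y, z] in m, in the coordinates of the camera as it stood for that picture, good to about 4 mm: the middle of the surface that is visible of it).
- spotter.tip_of(camera, thing): "at" ([x, y, z] in m, in the coordinates of the camera as it stood for that picture, good to about 4 mm: a listed point, or the origin of a listed thing).
The state is a dict: "time_s": time; "q": joint angles; "dq": joint speeds; "joint_efforts": joint torques, N m; "eef_pos": TCP position; "eef_rot": TCP orientation; "wrist_force": force on the tool from outside, world axes, zero at the start; "torque": the same for the moment, N m; "opening": opening from 0.0 (shut) to 1.0 (fully open).
Only numpy, scipy, OpenCV 4.12 (cv2) and the standard library are available. Lean on these libraries where they do the work, as an engineer would, in place of code of your own. Each camera call takes 0.05 s, during which the arm holds its last target. There are 200 camera calls.

### The job

The can-height gauge on the packing table has been set with its round collar, but the hexagonal jam nut above it is still loose. Run the jam nut down the threaded post (clockwise from above) until it bears on the lock washer that lies on the collar, then tighten it to about 0.4 newton metre, so that the washer's teeth bite, and let go. Do not turn the collar out of its setting (it slips at about 0.75 newton metre), and leave the tally counter, the bulldog clip and the pad of seals where they are.

Things in the scene. Friction and masses are not known exactly. Their poses are not given: they have to be found in the camera images.
- gauge: The can-height gauge, fixed to the table: aluminium base plate 92 x 180 x 10 mm with an upright threaded steel post, 20 mm thick, top 121.5 mm above the table. Origin on the post's axis at table height. Along local +y a fixed nut can (70 mm across, top at 55 mm) stands 82 mm from the axis; a steel tongue 30 mm wide under the collar reaches over it (85 mm along +y).
- jam_nut: Steel hexagonal nut on the post, 34 mm across flats, 39 mm across corners, 14 mm high; origin at its centre, z up; its six flats face local x and every 60 deg from it. Clockwise from above it goes down 6 mm a turn (drag 0.05 N m). It starts 1.5 to 4.5 mm clear of the lock washer; then the torque jumps to 0.28 N m, reaches 0.42 in 0.35 rad as the washer bites, then climbs steeply. It stays where left.
- collar: Round knurled dark steel collar (the set nut) on the same post, 47 mm in diameter, 16 mm high; origin at its centre. The jam nut's centre is 17 to 18.2 mm above it when the nut meets the washer. A steel tommy bar 7 mm thick sticks out of it along local +x to 50 mm from the axis. Stiff on the thread: it slips clockwise when the nut is driven beyond about 0.75 N m.
- tally_counter: Bystander: round steel tally counter 45 mm across, 17 mm high, lying loose; origin at its underside.
- bulldog_clip: Bystander: black bulldog clip 31 x 40 x 37 mm, loose; origin at its underside.
- seal_pad: Bystander: pad of paper seals 25 x 42 x 14 mm, loose; origin at its underside.
- collar_bar (a point): Outer end of the collar's tommy bar, 50 mm from the axis: shows whether the collar has turned.
- washer_tab (a point): Outer end of the 8 mm wide tab of the serrated steel lock washer, a 2 mm thick ring 42 mm in diameter on the collar; it is crowned and stands 0 to 1.2 mm proud, which cannot be told by eye. The tab points away from the tommy bar, its end 30 mm from the axis. While it bites, the washer turns clockwise with the nut, up to 0.35 rad.

How it is judged:
On the way:
1. the jam nut has been run down onto the lock washer (z of jam_nut in the frame of washer_tab below 0.0085 m).
At the end, for the whole second after the job is handed in: Jam nut at rest on the lock washer (its centre within 8.5 mm above the washer's mid-plane); the washer has bitten: its tab has turned 3.8 mm or more against the collar (about 0.33 N m); the tommy bar's end is within 5 mm of its start; tally counter, bulldog clip and seal pad within 15 mm of theirs (z of jam_nut in the frame of washer_tab below 0.0085 m and y of washer_tab in the frame of collar above 0.0038 m and distance of collar_bar from where it was at the start of the episode below 0.005 m and angular speed of jam_nut below 0.1 rad/s and distance of each of tally_counter, bulldog_clip, seal_pad from where it was at the start of the episode below 0.015 m); the robot touches nothing.
It fails at once if the collar is turned out of its setting (the end of its tommy bar moves more than 6 mm) (distance of collar_bar from where it was at the start of the episode above 0.006 m).
It fails at once if a bystander is pushed more than 20 mm (distance of any of tally_counter, bulldog_clip, seal_pad from where it was at the start of the episode above 0.02 m).
It also fails if it takes over 64 s, if anything falls off the work surface, if the arm or the gripper's body presses on something with over 40 N, if the wrist force passes 120 N, or if a joint passes its speed limit or range.

## Working session

There is one attempt and no reset: what is moved stays moved. The work goes in short steps, Python scripts to look and compute and a shell command to move; the robot and the scene stay as the last step left them, time stands still between calls to the robot, and variables do not carry over. Pictures are saved under pics/ and viewed, about 8 in all and at most 12, crops included, and the job is handed in when it is done.

```bash
ls; mkdir -p pics
cat > h.py <<'E'
import numpy as np, cv2
from scipy.spatial.transform import Rotation as R
from bench import monitor, imaging, order, spotter, ctrl
def rot(q): return R.from_quat([q[1],q[2],q[3],q[0]]).as_matrix()
def w(c,p): return rot(c["orientation"])@np.array(p)+np.array(c["origin"])
def proj(c,P):
    p=rot(c["orientation"]).T@(np.array(P)-np.array(c["origin"])); f=210/np.tan(np.radians(c["vfov"]/2))
    return np.array([c["cx"]+f*p[0]/p[2],c["cy"]+f*p[1]/p[2]])
def save(c,n): cv2.imwrite("pics/"+n,cv2.cvtColor(c["img"],cv2.COLOR_RGB2BGR))
E
python3 - <<'E'
from h import *
o=monitor.get_obs(); print(o["time_s"],o["eef_pos"],o["eef_rot"],o["opening"],ctrl.tcp_to_grasp)
for n in ["side","top"]:
    c=imaging.camera(n); save(c,n+"0.png"); print(n,c["vfov"],np.round(c["origin"],3),np.round(c["orientation"],3))
    for t in ["gauge","jam_nut","collar","tally_counter","bulldog_clip","seal_pad","collar_bar","washer_tab"]:
        for k in (spotter.tip_of,):
            for d in k(n,t)[:2]: 
                P=w(c,d["at"]); print(t,round(d["confidence"],2),P.round(4),proj(c,P).round(0))
E
```

```text
pics
0.0 [ 0.13153812 -0.55915872  0.23036636] [-9.11316736e-04  9.93347920e-01  1.15148054e-01  6.44861059e-05] 0.9976213498255879 0.0187
side 53.13791192136219 [ 0.39  -0.632  0.473] [-0.528  0.846 -0.07   0.033]
tally_counter 0.9 [ 0.5712 -0.0713 -0.0012] [342. 310.]
bulldog_clip 0.79 [5.763e-01 3.340e-02 2.000e-04] [330. 276.]
seal_pad 0.51 [ 0.5102  0.0722 -0.0028] [293. 269.]
washer_tab 0.55 [ 5.082e-01  7.250e-02 -5.000e-04] [292. 268.]
top 45.31325396288244 [0.327 0.12  0.992] [ 0.062 -0.696  0.711 -0.071]
gauge 0.82 [0.4229 0.2028 0.0066] [225. 262.]
jam_nut 0.46 [0.4213 0.206  0.0945] [219. 258.]
tally_counter 0.61 [ 0.5754 -0.0763 -0.0038] [362. 185.]
bulldog_clip 0.59 [ 5.817e-01  3.790e-02 -5.000e-04] [306. 183.]
bulldog_clip 0.26 [0.4224 0.1505 0.0718] [251. 258.]
seal_pad 0.8 [0.5098 0.0704 0.0018] [291. 218.]
seal_pad 0.43 [0.5821 0.0404 0.0022] [305. 182.]
collar_bar 0.92 [0.4206 0.15   0.0731] [251. 259.]
washer_tab 0.57 [0.4236 0.2259 0.0846] [208. 258.]
```

Run:
```python
import cv2,numpy as np
a=cv2.imread("pics/side0.png");b=cv2.imread("pics/top0.png")
A=cv2.resize(a[150:370,120:400],None,fx=1.4,fy=1.4,interpolation=cv2.INTER_CUBIC)
B=cv2.resize(b[190:330,150:330],None,fx=4,fy=4,interpolation=cv2.INTER_CUBIC)
cv2.imwrite("pics/b.png",B); cv2.imwrite("pics/a.png",cv2.resize(a,(800,600)))
```

```text
(no output)
```

View pics/a.png

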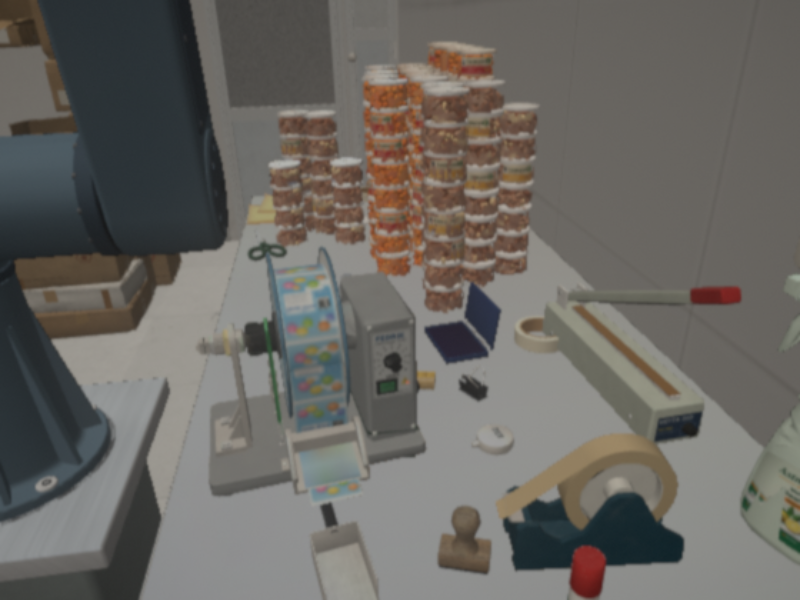

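View pics/b.png

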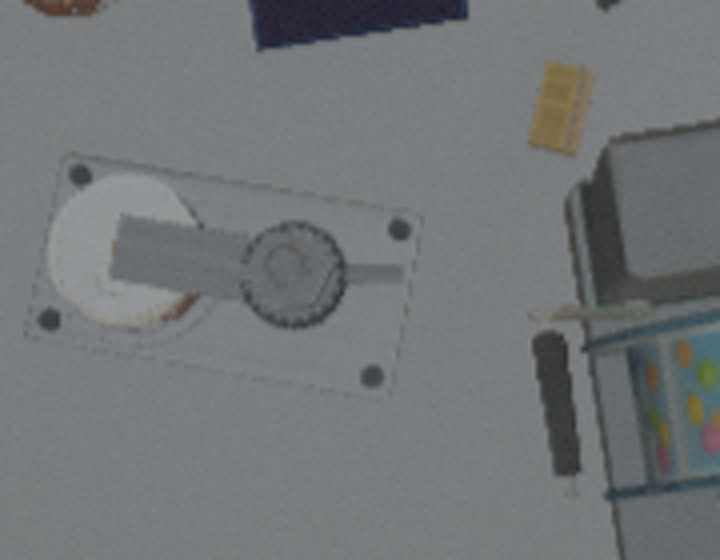

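The side view is blocked by the labeller, which hides the gauge. The top view shows the nut at about px (222,257), with the tommy bar pointing right (-y). I need the labeller's layout and height before I can plan a path.

View pics/top0.png

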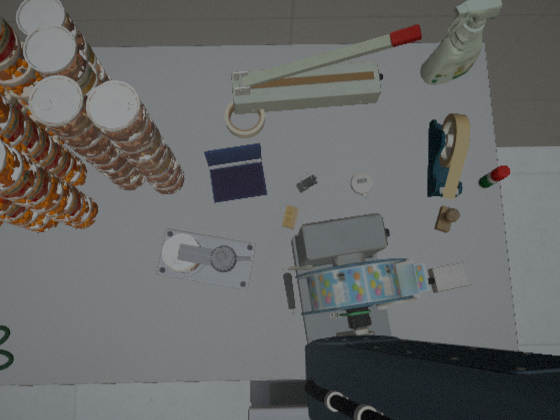

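Run:
```python
from h import *
def ray(c,u,v):
    f=210/np.tan(np.radians(c["vfov"]/2)); d=rot(c["orientation"])@np.array([(u-c["cx"])/f,(v-c["cy"])/f,1]); return np.array(c["origin"]),d
def atz(c,u,v,z): o,d=ray(c,u,v); return o+d*(z-o[2])/d[2]
T=imaging.camera("top");S=imaging.camera("side");W=imaging.camera("wrist"); save(W,"w0.png")
for z in(0,.1,.2,.25): print(z,"reel top side",atz(S,224,175,z).round(3),"box top",atz(S,255,195,z).round(3))
print("base front corner",atz(S,150,342,0).round(3),atz(S,296,310,0).round(3))
print("post",atz(T,221.8,256.3,.1215).round(4))
print("collar centre",atz(T,150+292/4,190+275/4,.081).round(4))
for u,v in((65,155),(420,215),(388,395),(25,338)): print("plate",atz(T,150+u/4,190+v/4,.01).round(4))
print("bar",atz(T,150+402/4,190+272/4,.073).round(4), "tongue", [atz(T,150+u/4,190+v/4,.06).round(4) for u,v in((120,213),(110,280))])
print("wrist cam",W["origin"],W["orientation"],W["vfov"])
```

```text
0 reel top side [0.386 0.635 0.   ] box top [0.468 0.457 0.   ]
0.1 reel top side [0.387 0.367 0.1  ] box top [0.452 0.227 0.1  ]
0.2 reel top side [0.388 0.099 0.2  ] box top [ 0.435 -0.004  0.2  ]
0.25 reel top side [ 0.388 -0.035  0.25 ] box top [ 0.427 -0.119  0.25 ]
base front corner [ 0.25  -0.095  0.   ] [ 0.492 -0.058  0.   ]
post [0.422  0.1985 0.1215]
collar centre [0.4219 0.2    0.081 ]
plate [0.491  0.3179 0.01  ]
plate [0.4575 0.1434 0.01  ]
plate [0.3703 0.1602 0.01  ]
plate [0.4015 0.3356 0.01  ]
bar [0.4231 0.1505 0.073 ] tongue [array([0.4547, 0.2818, 0.06  ]), array([0.4236, 0.286 , 0.06  ])]
wrist cam [ 0.21313945 -0.54233942  0.37307215] [ 0.12858318  0.77318751 -0.61256589 -0.10203177] 65.70646984690485
```

```bash
python3 -m pendant '[[[0,0,62,0,85],[0,0,62,0,85],[50,35,5,0,85],[50,35,0,0,85],[50,35,0,0,85],[50,35,0,0,85],[50,35,0,0,85],[0,60,0,0,85]]]' && python3 -m pendant '[[[0,60,0,0,85],[0,60,0,0,85],[0,60,0,0,85],[0,60,0,0,85],[5,60,0,0,85],[5,60,0,0,85],[5,60,0,0,85],[5,60,0,0,85]]]'
```

```text
time_s: 2.05
eef_pos: [0.3837, -0.3235, 0.3589]
eef_rot: [-0.001, 0.993, 0.116, -0.0]
wrist_force: [-0.7, 1.0, 0.2]
opening: 0.997
time_s: 3.05
eef_pos: [0.4014, 0.1573, 0.3607]
eef_rot: [0.0, 0.993, 0.115, 0.001]
wrist_force: [1.4, -1.1, 0.2]
opening: 0.998
```

```bash
python3 -m pendant '[[[10,20,0,10.5,85],[10,21,0,10.5,85],[0,0,-40,10.5,85],[0,0,-40,10.5,85],[0,0,-40,10.5,85],[0,0,-40,10.5,85],[0,0,0,10.5,85],[0,0,0,10.5,85]]]'
python3 - <<'E'
from h import *
o=monitor.get_obs(); print(o["q"],o["eef_pos"]); X=rot(o["eef_rot"]); print("yaw x",np.degrees(np.arctan2(X[1,0],X[0,0])))
c=imaging.camera("wrist"); save(c,"w1.png"); print(c["origin"],c["orientation"],c["vfov"],c["cx"],c["cy"])
for n,cc in(("wrist",c),("top",imaging.camera("top"))):
  if n=="top": save(cc,"top1.png")
  for t in ["gauge","jam_nut","collar","collar_bar","washer_tab"]:
    for d in spotter.tip_of(n,t)[:2]: print(n,t,round(d["confidence"],2),w(cc,d["at"]).round(4))
E
```

```text
time_s: 4.05
eef_pos: [0.4211, 0.1961, 0.1996]
eef_rot: [-0.0, 0.659, 0.752, -0.001]
wrist_force: [0.2, -0.2, -0.2]
opening: 0.994
[ 1.79520965e-01 -3.86161658e-02  1.90731891e+00  9.11752160e-07
  1.27424831e+00  4.74353540e-02] [0.42113513 0.19614969 0.19962384]
yaw x 97.56793520849979
[0.41068457 0.27725465 0.34140079] [0.16370293 0.9843006  0.06520248 0.01011553] 65.70646984690485 278.6964340864924 208.17366906766748
wrist gauge 0.81 [ 0.423   0.1957 -0.0029]
wrist jam_nut 0.69 [0.4248 0.2013 0.0907]
wrist collar 0.78 [0.424  0.1969 0.074 ]
wrist collar_bar 0.96 [0.4189 0.1438 0.073 ]
wrist collar_bar 0.49 [ 0.5732 -0.0752  0.0036]
wrist washer_tab 0.77 [0.4279 0.2287 0.0792]
top gauge 0.82 [0.4239 0.2036 0.005 ]
top collar 0.63 [0.4196 0.1989 0.0737]
```

View pics/w1.png

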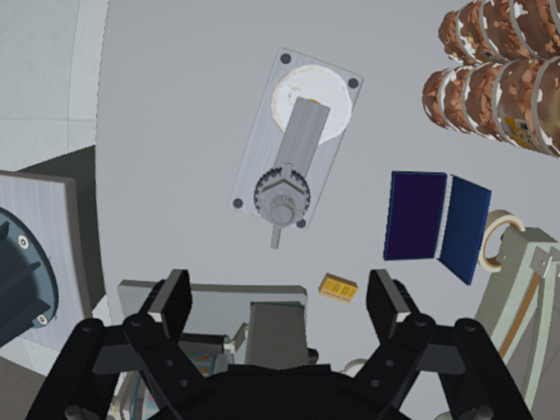

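Run:
```python
import cv2
a=cv2.imread("pics/w1.png")[155:255,230:340]
cv2.imwrite("pics/w1c.png",cv2.resize(a,None,fx=6,fy=6,interpolation=cv2.INTER_CUBIC))
```

```text
(no output)
```

View pics/w1c.png

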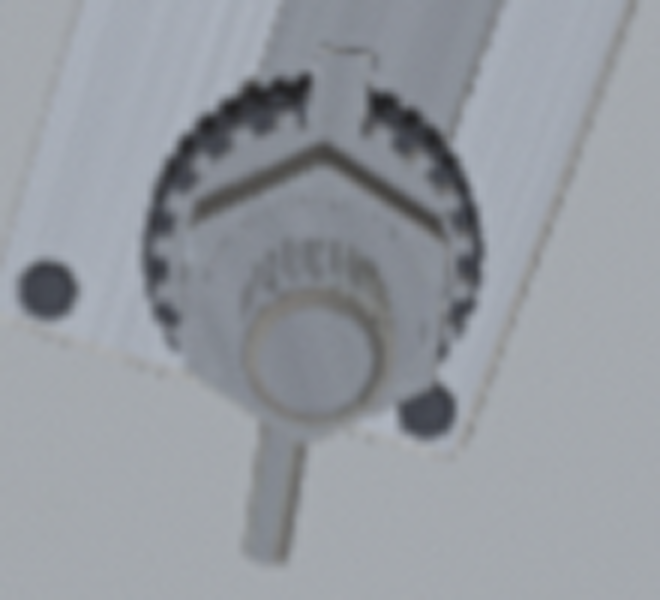

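```bash
cat >> h.py <<'E'
def fproj(c,P):
    p=(np.atleast_2d(P)-np.array(c["origin"]))@rot(c["orientation"]); f=210/np.tan(np.radians(c["vfov"]/2))
    r=np.hypot(p[:,0],p[:,1]); th=np.arctan2(r,p[:,2]); return np.array([c["cx"],c["cy"]])+(f*th/r)[:,None]*p[:,:2]
def hexa(x,y,z,a): k=a+np.radians(30+60*np.arange(6)); return np.c_[x+.0196*np.cos(k),y+.0196*np.sin(k),np.full(6,z)]
E
python3 - <<'E'
from h import *
from scipy.optimize import least_squares
c=imaging.camera("wrist")
M=lambda u,v:np.array([230+u/6,155+v/6])
bot=[M(195,216),M(322,155),M(443,238)]; top=[M(300,437),M(185,375),M(435,368)]; post=M(315,355)
def near(Q,m): return Q[np.argmin(np.linalg.norm(Q-m,axis=1))]-m
def res(p):
    x,y,z,a=p; B=fproj(c,hexa(x,y,z-.007,a)); T=fproj(c,hexa(x,y,z+.007,a))
    return np.concatenate([near(B,m) for m in bot]+[near(T,m) for m in top]+[fproj(c,[x,y,.1215])[0]-post])
best=min((least_squares(res,[.422,.199,.094,np.radians(a)]) for a in range(0,60,10)),key=lambda s:s.cost)
x,y,z,a=best.x; print("nut",best.x[:3].round(4),"flat dir deg",np.degrees(a)%60,"cost",best.cost); print(res(best.x).round(2))
print("bar end dir for z=.073:")
img=cv2.resize(cv2.cvtColor(c["img"],cv2.COLOR_RGB2BGR)[155:255,230:340],None,fx=6,fy=6,interpolation=cv2.INTER_CUBIC)
dr=lambda P,col: cv2.polylines(img,[np.int32((fproj(c,P)-[230,155])*6)],True,col,1)
dr(hexa(x,y,z-.007,a),(0,0,255)); dr(hexa(x,y,z+.007,a),(0,255,0))
k=np.linspace(0,6.28,60)
for zz,r,col in((.081,.0235,(255,0,0)),(.0825,.021,(0,255,255)),(.1215,.01,(255,0,255))): dr(np.c_[x+r*np.cos(k),y+r*np.sin(k),0*k+zz],col)
cv2.imwrite("pics/ov.png",img)
E
```

```text
nut [0.4245 0.1966 0.0927] flat dir deg 3.9503667247826586 cost 21.53674465775144
[-0.35 -2.   -0.08 -2.33 -0.34 -3.4   0.86  2.04 -0.52 -0.09  0.28  3.31
  0.14  2.36]
bar end dir for z=.073:
```

View pics/ov.png

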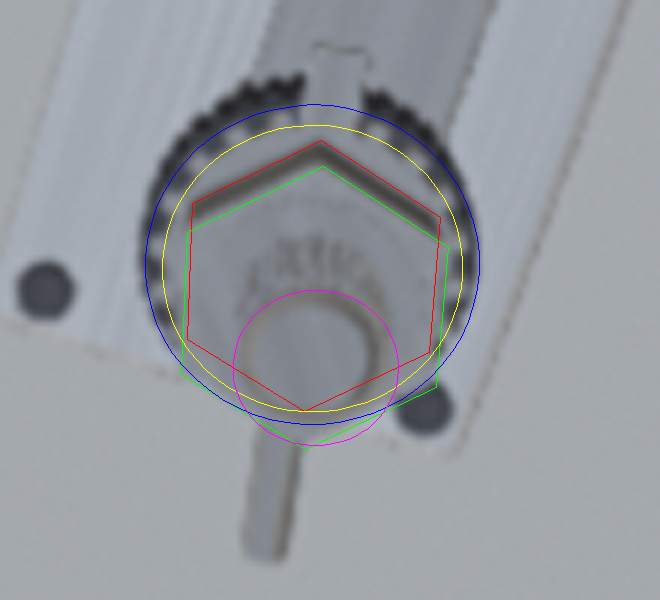

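```bash
python3 -m pendant '[[[2,2,-10,9.4,85],[0,0,-15,9.4,85],[0,0,-15,9.4,85],[0,0,-15,9.4,85],[0,0,0,9.4,85],[0,0,0,9.4,85],[0,0,0,0,85]]]'
python3 - <<'E'
from h import *
o=monitor.get_obs(); X=rot(o["eef_rot"]); print(o["q"][5],o["eef_pos"],"yaw x",np.degrees(np.arctan2(X[1,0],X[0,0])))
c=imaging.camera("wrist"); print(c["origin"])
for t in ["jam_nut","collar","collar_bar"]:
    for d in spotter.tip_of("wrist",t)[:1]: print(t,round(d["confidence"],2),w(c,d["at"]).round(4))
x,y,z,a=.4235,.198,.0945,np.radians(3.95)
p=fproj(c,[x,y,.1])[0]; u0,v0=int(p[0])-60,int(p[1])-50; print(u0,v0)
img=cv2.resize(cv2.cvtColor(c["img"],cv2.COLOR_RGB2BGR)[v0:v0+100,u0:u0+120],None,fx=6,fy=6,interpolation=cv2.INTER_CUBIC)
dr=lambda P,col: cv2.polylines(img,[np.int32((fproj(c,P)-[u0,v0])*6)],True,col,1)
dr(hexa(x,y,z-.007,a),(0,0,255)); dr(hexa(x,y,z+.007,a),(0,255,0))
k=np.linspace(0,6.28,60)
for zz,r,col in((.066,.0235,(255,0,0)),(.1215,.01,(255,0,255))): dr(np.c_[x+r*np.cos(k),y+r*np.sin(k),0*k+zz],col)
cv2.imwrite("pics/ov2.png",img)
E
```

```text
time_s: 5.58
eef_pos: [0.4236, 0.1982, 0.1452]
eef_rot: [-0.0, 0.229, 0.973, -0.0]
wrist_force: [-0.0, -0.5, 0.2]
opening: 0.995
-0.9256652877785231 [0.42355565 0.19823913 0.14524547] yaw x 153.52821595047104
[0.34920903 0.23377967 0.28704355]
jam_nut 0.74 [0.4237 0.1997 0.0896]
collar 0.64 [0.4211 0.1996 0.0734]
collar_bar 0.69 [0.4233 0.1418 0.0719]
220 186
```

View pics/ov2.png

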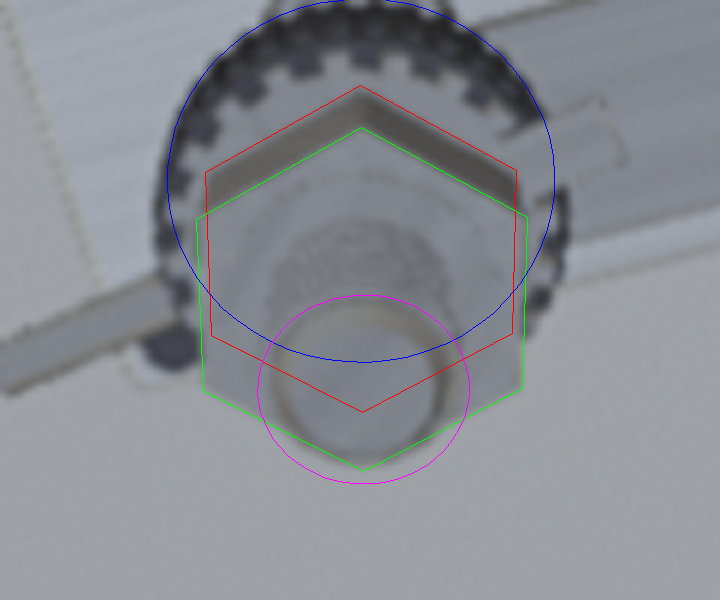

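The overlay fits the nut to about 1 mm and the jaws are square to its flats. I'll descend and close.

```bash
python3 -m pendant '[[[0,0,-20,0.4,85],[0,0,-20,0,85],[0,0,-16,0,85],[0,0,0,0,20],[0,0,0,0,20],[0,0,0,0,20],[0,0,0,0,20],[0,0,0,0,20]]]'
python3 - <<'E'
from h import *
o=monitor.get_obs(); print(o["eef_pos"],o["torque"],o["wrist_force"],o["opening"]*85.4)
E
```

```text
time_s: 6.78
eef_pos: [0.4244, 0.1987, 0.0904]
eef_rot: [0.001, 0.225, 0.974, 0.001]
wrist_force: [-1.0, 1.2, 6.6]
opening: 0.376
[0.42442236 0.19865503 0.09040553] [ 0.25837562  0.22403889 -0.05584598] [-0.98417012  1.21283727  6.61943451] 32.0968747301973
```

```bash
python3 -m pendant '[[[0,0,0,-9,20],[0,0,-0.2,-9,20],[0,0,-0.2,-9,20],[0,0,-0.2,-9,20],[0,0,-0.2,-9,20],[0,0,-0.2,-9,20],[0,0,-0.2,-9,20],[0,0,0,0,20]]]'
cat > s.py <<'E'
from h import *
o=monitor.get_obs(); X=rot(o["eef_rot"]); print("yaw",np.degrees(np.arctan2(X[1,0],X[0,0])).round(2),"pos",np.round(o["eef_pos"],4),"tq",np.round(o["torque"],3),"F",np.round(o["wrist_force"],1),"op",o["opening"]*85.4, "q6",o["q"][5])
E
python3 s.py
```

```text
time_s: 7.78
eef_pos: [0.4234, 0.198, 0.0892]
eef_rot: [0.0, 0.701, 0.713, -0.0]
wrist_force: [-5.6, -2.1, 12.3]
opening: 0.375
yaw 90.94 pos [0.4234 0.198  0.0892] tq [-0.442  1.007 -0.014] F [-5.6 -2.1 12.3] op 31.996561374994126 q6 0.1670593715100735
```

```bash
cat > k.py <<'E'
import sys
from s import o
if abs(o["torque"][2])>0.15: print("CONTACT?"); sys.exit(1)
E
python3 -m pendant '[[[0,0,0,-8,20],[0,0,-0.1,-8,20],[0,0,-0.1,-8,20],[0,0,0,0,20]]]' >/dev/null && python3 k.py && python3 -m pendant '[[[0,0,0,-4,20],[0,0,-0.1,-4,20],[0,0,-0.1,-4,20],[0,0,0,0,20]]]' >/dev/null && python3 k.py && python3 -m pendant '[[[0,0,0,-4,20],[0,0,-0.1,-4,20],[0,0,-0.1,-4,20],[0,0,0,0,20]]]' >/dev/null && python3 k.py
```

```text
yaw 66.95 pos [0.4228 0.1981 0.0888] tq [-0.281  1.159 -0.047] F [-6.4 -1.9 12.5] op 32.35325043511314 q6 0.5857296921164474
yaw 55.0 pos [0.4226 0.1982 0.0885] tq [-0.207  1.338 -0.029] F [-6.9 -1.  12.9] op 32.20406543974119 q6 0.7944183316614684
yaw 42.99 pos [0.4225 0.1984 0.0884] tq [-0.046  1.388 -0.052] F [-8.9 -0.2 13.7] op 32.30133994477591 q6 1.003877418281814
```

```bash
python3 -m pendant '[[[-1,0,0,-4,20],[0,0,0,-4,20],[0,0,0,-4,20],[0,0,0,0,20]]]' >/dev/null && python3 k.py && python3 -m pendant '[[[0,0,0,-4,20],[0,0,-0.1,-4,20],[0,0,-0.1,-4,20],[0,0,0,0,20]]]' >/dev/null && python3 k.py && python3 -m pendant '[[[0,0,0,-4,20],[0,0,-0.1,-4,20],[0,0,-0.1,-4,20],[0,0,0,0,20]]]' >/dev/null && python3 k.py && python3 -m pendant '[[[0,0,0,-4,20],[0,0,-0.1,-4,20],[0,0,-0.1,-4,20],[0,0,0,0,20]]]' >/dev/null && python3 k.py && python3 -m pendant '[[[0,0,0,-4,20],[0,0,-0.1,-4,20],[0,0,-0.1,-4,20],[0,0,0,0,20]]]' >/dev/null && python3 k.py
```

```text
yaw 30.98 pos [0.4222 0.1985 0.0883] tq [ 0.174  0.787 -0.046] F [-4.7  0.8  9.1] op 32.16349773368129 q6 1.2136933864192831
yaw 18.98 pos [0.422  0.1987 0.088 ] tq [ 0.375  0.927 -0.064] F [-5.1  2.3  8.3] op 31.82023301086333 q6 1.423163358398411
yaw 6.98 pos [0.422  0.199  0.0879] tq [ 0.538  0.927 -0.085] F [-6.1  3.4  9.8] op 32.17317909223545 q6 1.6326065308873234
yaw -5.03 pos [0.422  0.1992 0.0877] tq [ 0.736  0.977 -0.041] F [-5.4  4.7  8.9] op 31.972866012294098 q6 1.8420217778399772
yaw -17.03 pos [0.422  0.1995 0.0875] tq [ 0.974  0.959 -0.062] F [-6.1  6.4  8.6] op 32.448883407189754 q6 2.0514428097839486
```

```bash
python3 -m pendant '[[[0,0,0,0,70],[0,0,0,0,70],[0,0,0,0,70],[0,0,0,0,70],[0,1,0,10,70],[0,0,0,10,70],[0,0,0,10,70],[0,0,0,10,70]]]' && python3 -m pendant '[[[0,0,0,10,70],[0,0,0,10,70],[0,0,0,10,70],[0,0,0,10,70],[0,0,0,10,70],[0,0,0,10,70],[0,0,0,10,70],[0,0,0,10,70]]]' && python3 s.py && python3 -m pendant '[[[0,0,0,0,20],[0,0,0,0,20],[0,0,0,0,20],[0,0,0,0,20],[0,0,0,0,20],[0,0,0,0,20]]]' && python3 s.py
```

```text
time_s: 12.78
eef_pos: [0.4225, 0.1992, 0.0866]
eef_rot: [0.0, 0.979, 0.202, -0.0]
wrist_force: [0.8, 0.5, -0.4]
opening: 0.817
time_s: 13.78
eef_pos: [0.4226, 0.1991, 0.0866]
eef_rot: [0.0, 0.62, 0.784, -0.0]
wrist_force: [0.3, -0.2, 0.3]
opening: 0.816
yaw 103.35 pos [0.4226 0.1991 0.0866] tq [ 0.055  0.013 -0.003] F [ 0.3 -0.2  0.3] op 69.67690806970374 q6 -0.04738720284775007
time_s: 14.52
eef_pos: [0.4231, 0.1993, 0.087]
eef_rot: [0.0, 0.622, 0.783, 0.0]
wrist_force: [1.8, 0.6, 4.1]
opening: 0.377
yaw 103.01 pos [0.4231 0.1993 0.087 ] tq [ 0.051 -0.247 -0.08 ] F [1.8 0.6 4.1] op 32.21162897472854 q6 -0.041381125240081064
```

```bash
python3 -m pendant '[[[0,0,0,-4,20],[0,0,-0.1,-4,20],[0,0,-0.1,-4,20],[0,0,0,0,20]]]' >/dev/null && python3 k.py && python3 -m pendant '[[[0,0,0,-4,20],[0,0,-0.1,-4,20],[0,0,-0.1,-4,20],[0,0,0,0,20]]]' >/dev/null && python3 k.py && python3 -m pendant '[[[0,0,0,-4,20],[0,0,-0.1,-4,20],[0,0,-0.1,-4,20],[0,0,0,0,20]]]' >/dev/null && python3 k.py && python3 -m pendant '[[[0,0,0,-4,20],[0,0,-0.1,-4,20],[0,0,-0.1,-4,20],[0,0,0,0,20]]]' >/dev/null && python3 k.py && python3 -m pendant '[[[0,0,0,-4,20],[0,0,-0.1,-4,20],[0,0,-0.1,-4,20],[0,0,0,0,20]]]' >/dev/null && python3 k.py && python3 -m pendant '[[[0,0,0,-4,20],[0,0,-0.1,-4,20],[0,0,-0.1,-4,20],[0,0,0,0,20]]]' >/dev/null && python3 k.py
```

```text
yaw 91.05 pos [0.4231 0.1993 0.0868] tq [ 0.024 -0.313 -0.004] F [1.6 0.4 4.6] op 32.425887216603755 q6 0.16734362668433148
yaw 79.12 pos [0.4231 0.1993 0.0866] tq [ 0.044 -0.364 -0.045] F [2.9 0.4 4.2] op 32.21928768403794 q6 0.3755228268541346
yaw 67.13 pos [0.4231 0.1993 0.0864] tq [ 0.087 -0.372 -0.07 ] F [2.6 0.8 5.8] op 31.84775595073775 q6 0.5847616111884065
yaw 55.17 pos [0.4231 0.1993 0.0863] tq [-0.001 -0.322  0.17 ] F [2.4 1.1 5.1] op 32.01997426889997 q6 0.793798938016364
CONTACT?
```

```bash
sed -i 's/0.15/0.36/' k.py; for i in 1; do python3 s.py; done; python3 -m pendant '[[[0,0,0,-2,20]]]' >/dev/null && python3 k.py && python3 -m pendant '[[[0,0,0,-2,20]]]' >/dev/null && python3 k.py && python3 -m pendant '[[[0,0,-0.1,-2,20]]]' >/dev/null && python3 k.py
```

```text
yaw 55.17 pos [0.4231 0.1993 0.0863] tq [-0.001 -0.322  0.17 ] F [2.4 1.1 5.1] op 32.01997426889997 q6 0.793798938016364
yaw 53.18 pos [0.4231 0.1993 0.0863] tq [ 0.037 -0.311  0.253] F [1.9 1.  5.5] op 32.279844769626024 q6 0.8285649862553317
yaw 51.16 pos [0.4231 0.1993 0.0863] tq [ 0.08  -0.358  0.342] F [ 2.7 -0.8  5. ] op 32.23438236849084 q6 0.8637957010881092
yaw 49.16 pos [0.4232 0.1993 0.0863] tq [ 0.024 -0.272  0.352] F [2.4 0.2 7.1] op 32.22185565056195 q6 0.8986681467848736
```

```bash
sed -i 's/0.36/0.41/' k.py; python3 -m pendant '[[[0,0,0,-2,20]]]' >/dev/null && python3 k.py && python3 -m pendant '[[[0,0,-0.1,-2,20]]]' >/dev/null && python3 k.py && python3 -m pendant '[[[0,0,0,-2,20]]]' >/dev/null && python3 k.py
```

```text
yaw 47.17 pos [0.4231 0.1993 0.0862] tq [ 0.015 -0.283  0.383] F [ 1.9 -0.1  6.7] op 31.966136368578066 q6 0.9335469694770812
yaw 45.17 pos [0.4231 0.1993 0.0862] tq [ 0.104 -0.234  0.361] F [1.2 0.7 7.5] op 32.332719970898594 q6 0.9684427058073443
yaw 43.18 pos [0.4231 0.1993 0.0863] tq [ 0.002 -0.294  0.347] F [2.  0.6 6.7] op 32.36358081935337 q6 1.003292686861552
```

```bash
python3 - <<'E'
from h import *
c=imaging.camera("wrist")
p=fproj(c,[.4225,.199,.085])[0]; u0,v0=int(p[0])-65,int(p[1])-50; print(u0,v0)
img=cv2.resize(cv2.cvtColor(c["img"],cv2.COLOR_RGB2BGR)[v0:v0+100,u0:u0+130],None,fx=6,fy=6,interpolation=cv2.INTER_CUBIC)
cv2.imwrite("pics/t1.png",img)
for t in ["washer_tab","collar_bar"]:
    for d in spotter.tip_of("wrist",t)[:1]: print(t,round(d["confidence"],2),w(c,d["at"]).round(4))
E
python3 s.py
```

```text
210 222
washer_tab 0.93 [0.4353 0.2262 0.0782]
yaw 43.22 pos [0.4231 0.1993 0.0862] tq [-0.017 -0.262  0.231] F [0.7 0.5 6.3] op 32.49082266674485 q6 1.0024801578313602
```

View pics/t1.png

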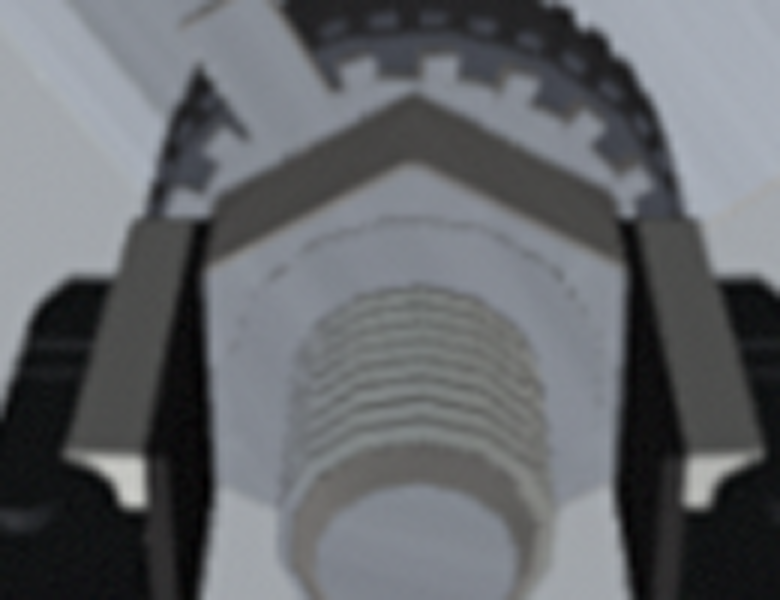

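Run:
```python
from h import *
c=imaging.camera("wrist")
# camera pose for other views: rebuild from rigid hand offset not needed: use stored tab in view2 via its known pose
def ray(c,u,v):
    f=210/np.tan(np.radians(c["vfov"]/2)); x,y=u-c["cx"],v-c["cy"]; r=np.hypot(x,y); t=r/f
    return rot(c["orientation"])@np.array([np.sin(t)*x/r,np.sin(t)*y/r,np.cos(t)])
def at(c,u,v,z): d=ray(c,u,v); return np.array(c["origin"])+d*(z-c["origin"][2])/d[2]
A=np.array([.4228,.1990])
def ang(P): return np.degrees(np.arctan2(P[1]-A[1],P[0]-A[0])).round(1),(1e3*np.hypot(*(P[:2]-A))).round(1)
c1=dict(c,origin=[0.41068457,0.27725465,0.34140079],orientation=[0.16370293,0.9843006,0.06520248,0.01011553])
print("start tab end",ang(at(c1,230+345/6,155+50/6,.084)))
for u,v in((290,117),(245,140),(335,95),(225,12)): print("now",ang(at(c,210+u/6,222+v/6,.084)))
t=imaging.camera("top"); save(t,"top2.png")
for n in("collar_bar","washer_tab"):
    print(n,[(round(d["confidence"],2),w(t,d["at"]).round(4)) for d in spotter.tip_of("top",n)[:1]])
```

```text
start tab end (np.float64(87.9), np.float64(29.7))
now (np.float64(70.4), np.float64(18.6))
now (np.float64(83.5), np.float64(19.0))
now (np.float64(57.8), np.float64(19.2))
now (np.float64(70.9), np.float64(29.1))
collar_bar []
washer_tab []
```

The nut is seated. The tab has turned about 17° (0.30 rad, roughly 0.40 N m by the washer law), and the wrist read 0.35–0.38 N m. I'll release, lift and check the result.

```bash
python3 -m pendant '[[[0,0,0,0,75],[0,0,0,0,75],[0,0,0,0,75],[0,0,0,0,75],[0,0,20,0,75],[0,0,40,0,75],[0,0,40,0,75],[0,0,10,0,75]]]' && python3 -m pendant '[[[0,0,0,9,75],[0,0,0,9,75],[0,0,0,9,75],[0,0,0,9,75],[0,0,0,9,75],[0,0,0,9,75],[0,0,0,0,75]]]'
python3 - <<'E'
from h import *
for n in("wrist","top"):
  c=imaging.camera(n); save(c,n+"9.png")
  for t in("jam_nut","collar","collar_bar","washer_tab","tally_counter","bulldog_clip","seal_pad"):
    for d in spotter.tip_of(n,t)[:1]: print(n,t,round(d["confidence"],2),w(c,d["at"]).round(4))
  if n=="wrist":
    p=fproj(c,[.4225,.195,.085])[0]; u0,v0=int(p[0])-65,int(p[1])-50; print(u0,v0)
    img=cv2.resize(c["img"][v0:v0+100,u0:u0+130,::-1],None,fx=6,fy=6,interpolation=cv2.INTER_CUBIC)
    for a,r,z,col in((70.7,.03,.084,(0,0,255)),(-90,.05,.073,(0,255,0))):
      k=np.radians(a); P=[[.4228,.199,z],[.4228+r*np.cos(k),.199+r*np.sin(k),z]]
      cv2.polylines(img,[np.int32((fproj(c,P)-[u0,v0])*6)],False,col,1)
    cv2.imwrite("pics/f.png",img)
E
```

```text
time_s: 18.62
eef_pos: [0.4241, 0.1996, 0.1984]
eef_rot: [0.0, 0.93, 0.367, 0.002]
wrist_force: [-0.3, 0.3, -0.9]
opening: 0.877
time_s: 19.5
eef_pos: [0.4219, 0.1991, 0.1946]
eef_rot: [-0.001, 0.663, 0.749, -0.001]
wrist_force: [0.5, 0.5, 0.1]
opening: 0.877
wrist jam_nut 0.98 [0.4274 0.203  0.0867]
wrist collar 0.85 [0.4224 0.1985 0.0759]
wrist collar_bar 0.79 [0.4239 0.1469 0.0702]
wrist washer_tab 0.94 [0.4346 0.2262 0.0816]
wrist tally_counter 0.36 [ 0.574  -0.0783  0.0009]
wrist seal_pad 0.93 [0.5085 0.0707 0.0026]
213 158
top jam_nut 0.57 [0.421  0.2027 0.0937]
top collar 0.48 [0.4185 0.2    0.075 ]
top tally_counter 0.95 [ 0.5744 -0.0769 -0.0012]
top bulldog_clip 0.49 [ 5.822e-01  4.180e-02 -2.000e-04]
top seal_pad 0.52 [0.5079 0.072  0.0042]
```

View pics/f.png

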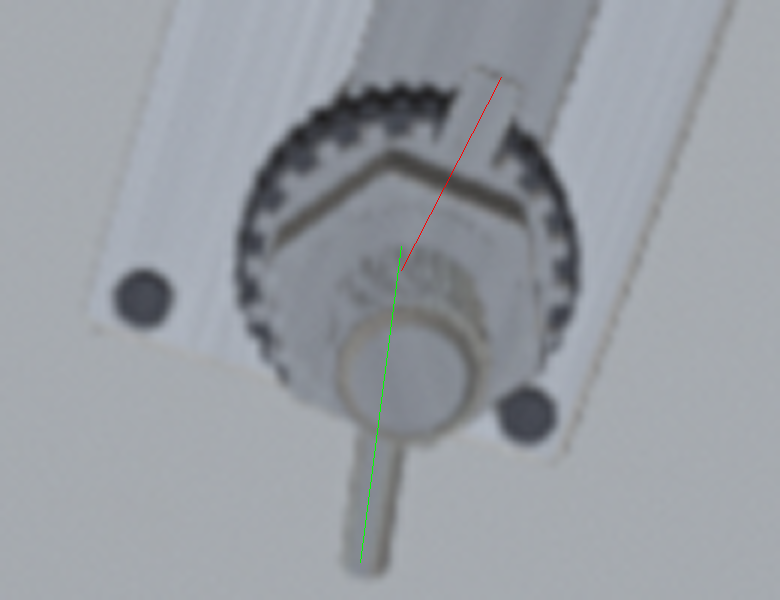

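```bash
python3 -c "
from h import *
print(order.hand_in())"
```

```text
the job is handed in; nothing more can be done
None
```

I ran the jam nut down onto the lock washer and tightened it to about 0.35–0.40 N m. Then I let go, lifted clear and handed the job in at about 20 s. The hand-in gives no verdict, so the result below rests on my own checks.

**Tightening:** the nut turned about 230° in two grips before the torque jumped, with contact at roughly 3.5 mm of travel. I then drove it on in 2° steps. The wrist read 0.35–0.38 N m at the end.

**Last checks:**
- **Washer:** by back-projection in the wrist pictures the tab turned about 17° (0.30 rad, 9 mm at its end), which the given washer law puts at 0.40 N m. The network's tab points gave about 15°. The need is 3.8 mm.
- **Collar:** the tommy bar looks unmoved. The before and after pictures differ by about 1.4 mm, in the opposite sense to a slip. The network put its end about 6 mm apart between views, its usual scatter, so I relied on the pictures.
- **Bystanders:** the tally counter, bulldog clip and seal pad are within a few mm of their start in the network's readings.
- **Robot:** the wrist force was near zero after release, with the gripper about 110 mm above the nut.

**What disagreed:**
- **Torque:** the wrist read a little below the 0.40 N m implied by the tab angle.
- **Nut height:** the network gave 87 mm from the wrist camera and 94 mm from the top camera, so I judged seating by the torque jump and the tab's turn.

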